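# Set up a riveting dolly in the bench stand and load its two rivets

### The arm

A 6-joint arm with a two-finger parallel gripper is mounted at the origin on the work surface. World frame = base frame: x ahead of the robot, y to its left, z up, the work surface at z = 0. Lengths are in mm, angles in rad, forces in N, time in s.
With the tool pointing down it reaches from about 275 to 1000 mm from the base axis. Payload 8.4 kg.
Tool frame: the origin (TCP) lies on the centre line of the jaws, within the pads' length; the fingertips stand r.tip_reach ahead of it and the grasp point (between the pads) lies 11 mm behind it (r.tip_reach is the distance from the TCP to the fingertips, in mm); z points along the fingers, y is the line along which they close (so a half turn about z gives the same grasp; the last joint's range is limited). The gripper opens to 85 mm and grips with 20 to 120 N. Pads are 22 mm wide; open, the fingers measure 114 mm over their backs; the gripper's body (76 mm by 85 mm) begins 54 mm behind the grasp point. The pads swing forward as they close: fully open they stand 13 mm farther back than shut.
Start: joints at [1.344, 0.353, 1.633, -0, 1.155, -0.002], TCP at [139.318, 609.277, 239.281] pointing down, gripper open.
Joint ranges: [-2.63, 2.63], [-0.92, 2.1], [0.06, 2.66], [-1.3, 4.44], [0, 2.69], [-3.02, 3.02]. Speed limits (rad/s): [2.22, 2.22, 2.79, 3.14, 3.14, 3.14].

### API

Orientations are given as [roll, pitch, yaw] about the fixed x, y, z axes, in that order (R = Rz(yaw) Ry(pitch) Rx(roll)).
In Python, from rig import r gives the robot as it stands.
- The arm moves only by the tool carry_out, never from a script. Its argument "targets" is a list of rows, each an object with "dp": the shift along the tool's x, y, z in mm, a list of three; "yaw": the turn about the tool's z in degrees. A call has 1 to 12 rows; each row is the pose to reach, as a shift and turn from the pose commanded when the call began, along the tool's axes at that moment; what a row does not reach only later rows make up. A row lasts 1/8 s, in which the tool goes at most 62.5 mm and 10.7 degrees, less where a joint would pass 70% of its speed; a pose out of reach is approached as far as the arm can. A call with a gripper value outside its range is refused whole. "fingers" is the opening, from -1 (shut) to 1 (fully open), so that 0 is half open, set as the call begins (left out, the last holds). The fingers move at their own pace and stop on an object; "grip_force" is the grip in N (left out, the last holds). Time passes only in rows, so rows that repeat a pose let the fingers close. It gives the time, the measured TCP pose, the force, the opening and the grip force at its end, in the units of the state.
- r.sense(): the state, without advancing time (a new reading comes with each control period).
- r.grab_frame(name): name is "side" or "top" or "wrist"; returns the picture (420x560x3 uint8, red, green, blue); there is no depth.
- r.get_calibration(name): a dict with "fx", "fy", "cx", "cy" (pixels), "dist_coeffs" ([k1, k2, p1, p2, k3] as OpenCV has them; the pictures are not rectified), "rvec" (rotation vector, rad) and "tvec" (3), from world to camera coordinates, as OpenCV has them. Camera axes: x right, y down, z forward; pixel columns grow to the right and rows downward; lengths in mm; the calibration is good to about 2 mm. A picture is of the moment at which its call begins: read the wrist's pose just before it. get_calibration takes no time and is no camera call; for the wrist camera it gives the pose at the moment of the call.
- r.sign_off(): hands the job in; it is judged then, once.
The state is a dict: "clock": time; "qpos": joint angles; "qvel": joint speeds; "joint_efforts": joint torques, N m; "eef_pos": TCP position; "tcp_rot": TCP orientation; "contact_force": force on the tool from outside, world axes, zero at the start; "wrist_torque": the same for the moment, N m; "opening": opening from 0.0 (shut) to 1.0 (fully open); "grasp_force": force on a finger pad.
Only numpy, scipy, OpenCV 4.12 (cv2) and the standard library are available. Lean on these libraries where they do the work, as an engineer would, in place of code of your own. Each camera call takes 0.05 s, during which the arm holds its last target. There are 200 camera calls.

### The job

Set up for riveting: lift the steel dolly out of its sloped plywood rest and lower it (do not drop it) shank first into the tapered socket of the bench stand, fully home, so that it stands upright with the underside of its head down on the stand. Let go of it, then put the two copper rivets into the cups on top of the dolly, one in each, head down with the shank pointing up, one after the other. Leave the hammer, the tape roll and the jar where they are.

Things in the scene. Friction and masses are not known exactly. Their poses are not given: they have to be found in the camera images.
- dolly: Steel riveting dolly, 0.6-0.85 kg: head 76 (own x) x 40 (own y) x 30 mm high; under it a round tapered shank, 32 mm diameter at the head, 14 at the tip, 60 long. Origin: on the axis at the head's underside (shoulder); own z runs from shank to head. Starts in the rest, own z leaning 35 degrees from vertical towards the rest's -x (away from the robot), own y level; grip its flat sides that face own y.
- dolly_tip (a point): Centre of the tip of the dolly's shank (14 mm diameter end).
- cup_a (a point): Centre of the floor of a round cup, 28 mm diameter and 7 mm deep, sunk in the top of the dolly's head, 17.5 mm from the axis on the dolly's own -x side, 23 mm above its origin. Either rivet may go in either cup.
- cup_b (a point): The same for the other cup, 17.5 mm from the axis on the dolly's own +x side. The cups' centres are 35 mm apart.
- rest: Fixed plywood rest, own x -52 to +73 mm, 90 mm wide (own y). Origin on the bench under the dolly's shoulder, which rests 72 mm up on a board that slopes 35 degrees, low at own -x, its high edge 107 mm up. The shank hangs loosely in a 36 mm hole square to the board; draw the dolly out along its own axis.
- stand: Fixed dark steel bench stand: round foot 124 mm diameter, 12 mm high; round column 88 mm diameter, its flat top 78 mm above the bench, with the tapered socket in it. Origin on the bench, on its vertical axis.
- socket_mouth (a point): Centre of the socket's mouth, on the stand's flat top, 78 mm above the bench. The socket narrows from 33 mm diameter to 13 mm at 66 mm depth, 0.6 mm wider all round than the shank when that is home; the dolly's shoulder then rests on the top with its origin at this point, at any yaw.
- rivet_a: Large copper rivet, 42 g, standing head down on the bench: flat round head 22 mm diameter x 6 mm, above it a shank 12 mm diameter x 22 mm (28 mm in all). Origin at the centre of the head's underside, own z up along the shank. Grip it by the shank.
- rivet_b: The other copper rivet, the same in every way as rivet_a.
- hammer: Hammer with a wooden handle, lying on the bench beyond the work; bystander.
- tape: Roll of paper tape, 100 mm diameter, 24 mm high, lying flat beyond the work; bystander.
- jar: Jar with a screw lid, 70 mm diameter, 80 mm high, standing at the side; bystander.

How it is judged:
By the outcome, as a careful person would: the job done as asked, in the order asked, and still so for the second after the job is handed in, with the robot touching nothing.
It also fails if it takes over 69 s, if anything falls off the work surface, if the arm or the gripper's body presses on something with over 40 N, if the wrist force passes 120 N, or if a joint passes its speed limit or range.

## Working session

There is one attempt and no reset: what is moved stays moved. The work goes in short steps, Python scripts to look and compute and a tool call to move; the robot and the scene stay as the last step left them, time stands still between calls to the robot, and variables do not carry over. Pictures are saved under pics/ and viewed, at most 10 in all, crops included, and the job is handed in when it is done.

Besides the shell and the picture viewer there is one more tool, called as name([rows], argument=value, ...), one row to a line, values as JSON. carry_out: Moves the arm, as the interface text tells. Its arguments: {"type":"object","properties":{"targets":{"type":"array","items":{"type":"object","properties":{"dp":{"type":"array","items":{"type":"number"}},"yaw":{"type":"number"}}}},"fingers":{"type":"number"},"grip_force":{"type":"number"}},"required":["targets"]}

```bash
mkdir -p pics; ls; python3 - <<'E'
from rig import r
import cv2,numpy as np
s=r.sense();print(s,r.tip_reach)
im=[r.grab_frame(n) for n in("side","top")]
for n,i in zip(("side","top"),im):
    cv2.imwrite(f"pics/{n}0.png",i[:,:,::-1]);c=r.get_calibration(n);print(n,c)
    R=cv2.Rodrigues(np.array(c['rvec'],float))[0];print(-R.T@np.array(c['tvec']).ravel())
E
```

```text
pics
{'clock': 0.0, 'qpos': array([ 1.34358678e+00,  3.53646344e-01,  1.63415536e+00, -4.61875589e-06,
        1.15517456e+00, -2.37176861e-03]), 'qvel': array([ 0.00013663, -0.00056829, -0.00262453,  0.00072655,  0.00035981,
        0.00136517]), 'joint_efforts': array([-1.42100162e-04, -6.05238318e+01, -3.42073131e+01,  1.35189171e-04,
        9.02819680e-03, -1.41689975e-05]), 'eef_pos': array([139.22118592, 608.81565146, 238.55371059]), 'tcp_rot': array([-3.14020904e+00,  9.41352952e-07,  2.91675674e+00]), 'contact_force': array([-0.00752973,  0.35760111, -0.65634244]), 'wrist_torque': array([-0.06158848,  0.0239933 ,  0.01738902]), 'grasp_force': 0.0, 'opening': 1.0030620585168115} 8.0
side {'fx': 486.24360494955584, 'fy': 486.24360494955584, 'cx': 277.51209221098117, 'cy': 202.34691250790615, 'dist_coeffs': array([-0.0060578,  0.       ,  0.       ,  0.       ,  0.       ]), 'rvec': array([ 2.22713842, -0.11792761,  0.05447714]), 'tvec': array([-613.72796025,  158.83516643, 1313.25981679])}
[  514.34775046 -1000.26856324   928.14393208]
top {'fx': 525.0354090337999, 'fy': 525.0354090337999, 'cx': 279.96573783557506, 'cy': 199.57491648125924, 'dist_coeffs': array([-0.02984981,  0.        ,  0.        ,  0.        ,  0.        ]), 'rvec': array([ 2.14331347, -2.13487096,  0.15163874]), 'tvec': array([  95.53223606,  624.12697546, 1378.29914784])}
[ 410.08004079   84.87823588 1457.05163799]
```

View pics/side0.png

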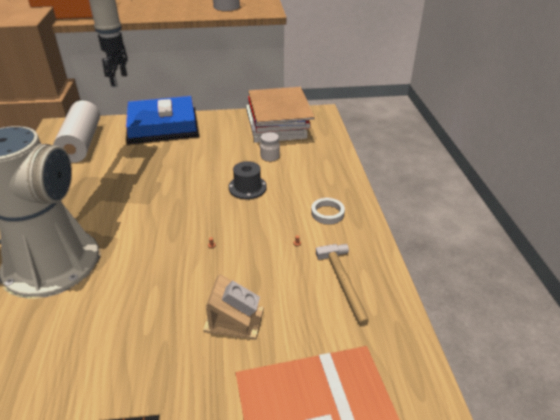

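View pics/top0.png

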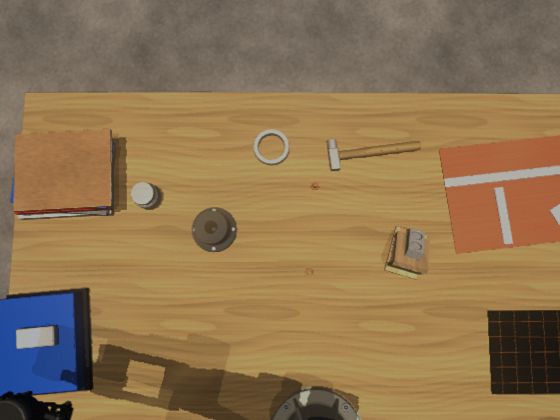

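Side view: dolly head with cups at (237,292) and (251,298), stand at (247,180), rivets at (211,243) and (297,241). Top view: stand at (213,229), dolly cups near (418,237) and (413,249), rivets at (315,186) and (309,271).

```bash
cat > h.py <<'E'
from rig import r
import cv2,numpy as np
def cal(n):
    c=r.get_calibration(n);K=np.array([[c['fx'],0,c['cx']],[0,c['fy'],c['cy']],[0,0,1]])
    R=cv2.Rodrigues(np.array(c['rvec'],float))[0];t=np.array(c['tvec'],float).ravel()
    return K,np.array(c['dist_coeffs'],float),R,t
def ray(C,p):
    K,D,R,t=C
    q=cv2.undistortPoints(np.array([[p]],float),K,D).ravel()
    return -R.T@t, R.T@np.array([q[0],q[1],1])
def onz(C,p,z):
    o,d=ray(C,p);return o+d*(z-o[2])/d[2]
def two(C1,p1,C2,p2):
    o1,d1=ray(C1,p1);o2,d2=ray(C2,p2)
    A=np.c_[d1,-d2];s=np.linalg.lstsq(A,o2-o1,rcond=None)[0]
    a=o1+d1*s[0];b=o2+d2*s[1];return (a+b)/2,np.linalg.norm(a-b)
def proj(C,P):
    K,D,R,t=C
    return cv2.projectPoints(np.array(P,float).reshape(-1,1,3),cv2.Rodrigues(R)[0],t,K,D)[0].reshape(-1,2)
def copper(im):
    h=cv2.cvtColor(im,cv2.COLOR_RGB2HSV);return ((h[:,:,0]<11)&(h[:,:,1]>130)&(h[:,:,2]>60)).astype(np.uint8)
def blobs(m,lo,hi):
    n,l,s,c=cv2.connectedComponentsWithStats(m);return [(c[i].round(1),s[i]) for i in range(1,n) if lo<s[i,4]<hi]
def tool(v,s=None):
    "world vector -> tool axes"
    from scipy.spatial.transform import Rotation as Ro
    return Ro.from_euler('xyz',(s or r.sense())['tcp_rot']).as_matrix().T@np.array(v)
E
python3 - <<'E'
from h import *
S=cv2.imread('pics/side0.png')[:,:,::-1];T=cv2.imread('pics/top0.png')[:,:,::-1]
cs,ct=cal('side'),cal('top')
print('cop side',blobs(copper(S)[:,:],5,200));print('cop top',blobs(copper(T),5,200))
for a,b in(((211,243),(309,271)),((297,241),(315,186))): print('rivet',two(cs,a,ct,b),onz(ct,b,20))
for a,b in(((237,292),(412,250)),((251,298),(418,236))): print('cup',two(cs,a,ct,b))
g=cv2.cvtColor(np.ascontiguousarray(T),cv2.COLOR_RGB2GRAY)
m=(g[190:270,170:260]<75).astype(np.uint8)
cn=max(cv2.findContours(m,0,2)[0],key=cv2.contourArea);e=cv2.fitEllipse(cn);p=(e[0][0]+170,e[0][1]+190);print('foot',p,e[1],onz(ct,p,12),onz(ct,(211,227),78),two(cs,(247,170),ct,(211,227)))
for n,I,(x0,y0,w,h) in(('s',S,(185,265,100,75)),('t',T,(375,215,70,70))):
    cv2.imwrite(f'pics/c{n}.png',cv2.resize(np.ascontiguousarray(I[y0:y0+h,x0:x0+w,::-1]),None,fx=5.3,fy=5.3,interpolation=2))
a=cv2.imread('pics/cs.png');b=cv2.imread('pics/ct.png')
a=cv2.resize(a,(400,300));b=cv2.resize(b,(300,300));cv2.imwrite('pics/crop.png',np.hstack([a,b]))
E
```

```text
cop side [(array([90. , 10.3]), array([88,  8,  4,  7,  9], dtype=int32)), (array([251.2, 106.4]), array([248,  96,   7,  23,  44], dtype=int32)), (array([296.8, 241.4]), array([295, 237,   5,   8,  23], dtype=int32)), (array([211.1, 243.5]), array([209, 239,   6,   8,  27], dtype=int32))]
cop top [(array([456.8, 149.4]), array([452, 147,  10,   6,  28], dtype=int32)), (array([465.1, 149.9]), array([463, 147,   5,   6,  14], dtype=int32)), (array([446.3, 151.8]), array([440, 149,  15,   6,  48], dtype=int32)), (array([518.6, 149.6]), array([517, 149,   5,   3,   8], dtype=int32)), (array([512.8, 155.2]), array([511, 154,   4,   3,   6], dtype=int32)), (array([507.7, 169.5]), array([506, 168,   5,   3,   6], dtype=int32)), (array([483.5, 197.4]), array([466, 189,  30,  14,  64], dtype=int32)), (array([450.7, 202.1]), array([448, 199,   8,   6,  16], dtype=int32)), (array([109. , 208.1]), array([108, 207,   4,   3,   8], dtype=int32)), (array([513.4, 234.9]), array([512, 234,   5,   3,   8], dtype=int32)), (array([518.1, 238.6]), array([513, 237,  13,   4,  18], dtype=int32)), (array([501.6, 245.4]), array([484, 243,  38,   6,  80], dtype=int32)), (array([527.1, 242.8]), array([523, 242,   8,   3,  12], dtype=int32))]
rivet (array([432.29605594,  17.99262859,   7.44165296]), np.float64(0.16058141271773166)) [432.18287074  18.57923059  20.        ]
rivet (array([6.70400876e+02, 3.42333203e-01, 7.26198693e+00]), np.float64(3.461879128911289)) [666.37089588   1.09231313  20.        ]
cup (array([ 492.49745387, -245.44722158,   89.77865677]), np.float64(12.900497963459344))
cup (array([ 526.18066434, -263.36064661,   86.35969196]), np.float64(6.80517361723403))
foot (219.40187072753906, 231.91630172729492) (27.864700317382812, 34.11997604370117) [538.21453202 265.20678023  12.        ] [545.27653981 279.47629378  78.        ] (array([548.03503439, 281.00428203,  67.87549632]), np.float64(3.518156949915041))
```

View pics/crop.png

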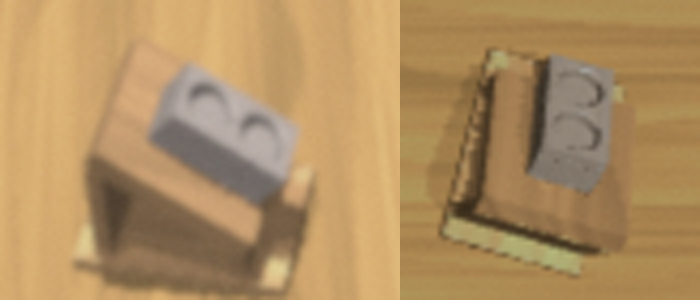

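The crop shows the cups at about (238,290.5)/(250.8,298.8) in side and (416.3,246)/(417,236.5) in top. The rest's long side is about 16° off world x, so the present tool yaw is nearly right.

```bash
python3 - <<'E'
from h import *
cs,ct=cal('side'),cal('top')
for a,b in(((238,290.5),(416.3,246)),((250.8,298.8),(417,236.5))): print('cup',two(cs,a,ct,b))
for z in (95,): print(onz(ct,(416.6,241),z),onz(cs,(244.5,294.6),z))
K,D,R,t=cal('wrist');s=r.sense();o=-R.T@t
print('wrist',tool(o-s['eef_pos'],s),tool(R.T@[0,0,1],s),tool(R.T@[1,0,0],s),K[0,0])
print(tool(np.array([535,280,300])-s['eef_pos'],s))
E
```

```text
cup (array([ 498.58113143, -253.62611798,  103.87981466]), np.float64(6.041859301351062))
cup (array([ 525.4458012 , -261.80774277,   81.92480435]), np.float64(7.245157235810415))
[ 509.07059551 -257.22522288   95.        ] [ 515.49487771 -259.02690455   95.        ]
wrist [  80.65175709   -0.14063444 -134.2369925 ] [-3.15443710e-01  1.14156349e-04  9.48944283e-01] [-2.12797792e-04  9.99999959e-01 -1.91035525e-04] 348.3355697172803
[-459.11976403 -232.45912258  -61.07714874]
```

```bash
python3 - <<'E'
from h import *
s=r.sense()
print(tool(np.array([550,280,240])-s['eef_pos'],s))
E
```

```text
[-473.74179197 -229.04181703   -1.08116286]
```

carry_out([
  {"dp":[-58,-29,0]},
  {"dp":[-116,-58,0]},
  {"dp":[-174,-87,0]},
  {"dp":[-232,-116,0]},
  {"dp":[-290,-145,0]},
  {"dp":[-348,-174,0]},
  {"dp":[-406,-203,0]},
  {"dp":[-440,-220,0]},
  {"dp":[-474,-229,0]},
  {"dp":[-474,-229,0]},
], fingers=1)

```text
schema error: expected keys dp, yaw
```

```bash
python3 - <<'E'
from h import *
s=r.sense();print(s['eef_pos'],s['tcp_rot'],s['clock'],abs(s['qvel']).max())
c=cal('wrist');im=r.grab_frame('wrist');np.savez('w1.npz',*c);cv2.imwrite('pics/w1.png',im[:,:,::-1])
E
```

```text
[139.23053379 608.87563606 238.6325403 ] [-3.14036290e+00  9.77745587e-06  2.91680281e+00] 0.1 0.0013424681991544489
```

View pics/w1.png

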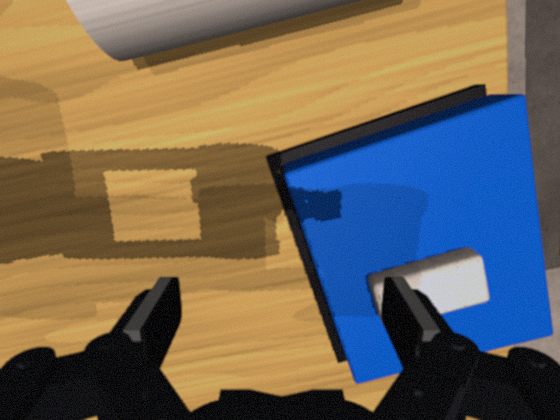

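The call was refused, because every row needs a yaw. The picture shows only the start area, with the fingers at the bottom of the frame near (150,300) and (410,300).

carry_out([
  {"dp":[-56,-27,0],"yaw":0},
  {"dp":[-112,-54,0],"yaw":0},
  {"dp":[-168,-81,0],"yaw":0},
  {"dp":[-224,-108,0],"yaw":0},
  {"dp":[-280,-135,0],"yaw":0},
  {"dp":[-336,-162,0],"yaw":0},
  {"dp":[-392,-189,0],"yaw":0},
  {"dp":[-440,-213,0],"yaw":0},
  {"dp":[-474,-229,0],"yaw":0},
  {"dp":[-474,-229,0],"yaw":0},
  {"dp":[-474,-229,0],"yaw":0},
], fingers=1)

```text
clock: 1.52
eef_pos: [549.7, 280.5, 238.9]
tcp_rot: [-3.141, -0.001, 2.916]
contact_force: [0.5, 0.1, 0.3]
opening: 0.997
grasp_force: 0.0
```

```bash
python3 - <<'E'
from h import *
s=r.sense();print(s['eef_pos'],s['tcp_rot'],s['clock'],abs(s['qvel']).max())
c=cal('wrist');im=r.grab_frame('wrist');np.savez('w2.npz',*c);cv2.imwrite('pics/w2.png',im[:,:,::-1])
print(proj(c,[[545,280,78]]))
E
```

```text
[549.72824804 280.53566899 238.94876922] [-3.14130549e+00 -9.32802737e-04  2.91640402e+00] 1.525 0.021830762390048962
[[279.53233072 186.22202599]]
```

View pics/w2.png

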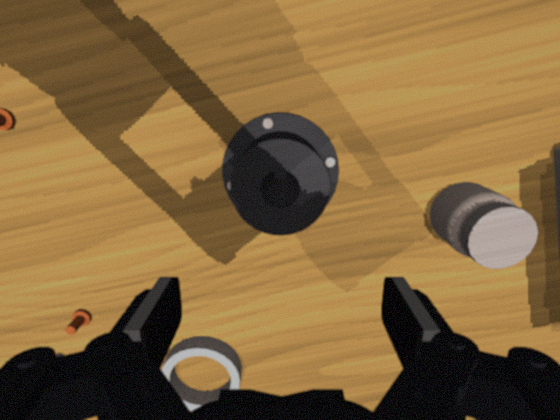

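Stand socket at about (280,188) in the wrist picture; the jar lies at (500,235), a rivet at (78,321), the other at the left edge (3,120).

```bash
python3 - <<'E'
from h import *
z=np.load('w2.npz');c=tuple(z[f'arr_{i}'] for i in range(4))
I=cv2.imread('pics/w2.png');g=cv2.GaussianBlur(I,(3,3),0).max(2)
print(g[186,255:310:2], g[165:220:3,280])
for th in(24,28,32,36):
    m=np.zeros_like(g);m[160:220,250:310]=(g[160:220,250:310]<th)
    b=max(blobs(m,20,2500),key=lambda q:q[1][4],default=None)
    if b: print(th,b,onz(c,b[0],78), )
print('rivet',onz(c,(78,322),14),blobs(copper(I[:,:,::-1]),50,2000))
print('col.top px diam for 33mm', np.diff(proj(c,[[545,263.5,78],[545,296.5,78],[528.5,280,78],[561.5,280,78]]),axis=0))
E
```

```text
[27 30 28 23 14 18 21 20 21 25 25 25 24 27 27 26 27 22 25 25 24 22 40 64
 72 72 73 73] [34 30 30 32 28 23 25 26 23 25 28 25 27 27 24 31 31 30 28]
24 (array([268.6, 186.3]), array([260, 172,  20,  34, 332], dtype=int32)) [542.93575739 270.68026177  78.        ]
28 (array([278.5, 189.7]), array([ 259,  171,   40,   38, 1044], dtype=int32)) [547.85551812 278.4126902   78.        ]
32 (array([274.2, 191.5]), array([ 250,  160,   60,   60, 2232], dtype=int32)) [548.60247198 274.36651667  78.        ]
rivet [670.95698895   2.14326341  14.        ] [(array([  5.6, 120. ]), array([  0, 110,  13,  20,  91], dtype=int32)), (array([ 79.4, 320.1]), array([ 69, 310,  21,  23, 130], dtype=int32))]
col.top px diam for 33mm [[ 36.83156421  -8.20112883]
 [-22.81094116 -14.07439103]
 [  8.50568968  35.78020839]]
```

```bash
python3 - <<'E'
from h import *
s=r.sense()
print(tool(np.array([510,-257,240])-s['eef_pos'],s))
E
```

```text
[ -81.17880259 -533.21825771   -0.9109048 ]
```

carry_out([
  {"dp":[-8,-56,0],"yaw":0},
  {"dp":[-16,-112,0],"yaw":0},
  {"dp":[-24,-168,0],"yaw":0},
  {"dp":[-32,-224,0],"yaw":0},
  {"dp":[-40,-280,0],"yaw":0},
  {"dp":[-48,-336,0],"yaw":0},
  {"dp":[-58,-392,0],"yaw":0},
  {"dp":[-68,-448,0],"yaw":0},
  {"dp":[-76,-500,0],"yaw":0},
  {"dp":[-81,-533,0],"yaw":0},
  {"dp":[-81,-533,0],"yaw":0},
  {"dp":[-81,-533,0],"yaw":0},
])

```text
clock: 3.08
eef_pos: [510.5, -255.9, 239.2]
tcp_rot: [3.141, -0.0, 2.918]
contact_force: [0.4, -1.5, 0.2]
opening: 0.998
grasp_force: 0.0
```

```bash
python3 - <<'E'
from h import *
s=r.sense();print(s['eef_pos'],s['tcp_rot'],s['clock'],abs(s['qvel']).max())
c=cal('wrist');im=r.grab_frame('wrist');np.savez('w3.npz',*c);cv2.imwrite('pics/w3.png',im[:,:,::-1])
E
```

```text
[ 510.50383789 -255.8989778   239.21550467] [ 3.14104684e+00 -3.89893093e-04  2.91758323e+00] 3.075 0.01313446449325403
```

View pics/w3.png

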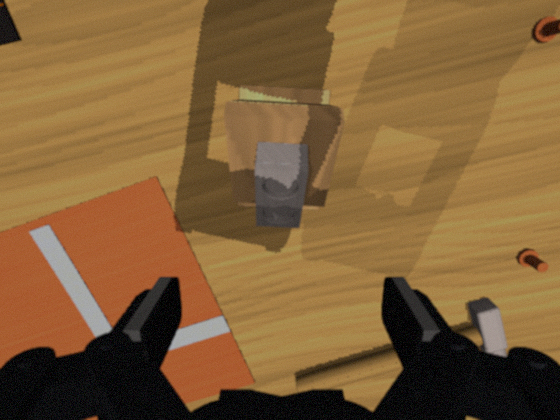

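The dolly head spans (256..308, 143..226), with cups near (280,187) and (280,212); its sides run almost parallel to the image columns, so the tool yaw is nearly right.

```bash
python3 - <<'E'
from h import *
z=np.load('w3.npz');c=tuple(z[f'arr_{i}'] for i in range(4));s=r.sense()
a=onz(c,(281,187),106.6);b=onz(c,(280,212),86.6);print(a,b,np.linalg.norm(a-b))
for P in (a,b): print(tool(P-s['eef_pos'],s))
I=cv2.imread('pics/w3.png')
# model corners
yaw=np.arctan2(*(b-a)[1::-1]);print(np.degrees(yaw))
for yaw in (-0.224,-.28):
    d=np.array([np.cos(yaw),np.sin(yaw),0]);zz=np.array([0,0,1]);S,C=np.sin(np.radians(35)),np.cos(np.radians(35))
    u=S*d+C*zz;e=-C*d+S*zz;y=np.cross(u,e);m=(a+b)/2;O=m-30*u;print('O',O,'top mid tool',tool(m-s['eef_pos'],s))
    q=[O+i*38*e+j*20*y+k*u for i in(1,-1) for j in(1,-1) for k in(0,30)]
    print(proj(c,q).round(0).tolist())
I=I[125:245,215:350];cv2.imwrite('pics/w3c.png',cv2.resize(np.clip(I*2.0,0,255).astype(np.uint8),None,fx=5,fy=5,interpolation=2))
E
```

```text
[ 499.69836684 -253.56616328  106.6       ] [ 526.43849911 -260.55253874   86.6       ] 34.11515962318922
[ 11.04859221  -0.38825996 132.65231343]
[-16.58174297  -1.2853108  152.64241082]
-14.642315316661461
O [ 496.2910344  -253.23706993   72.02543867] top mid tool [ -2.76657538  -0.83678538 142.64736213]
[[255.0, 141.0], [253.0, 168.0], [306.0, 141.0], [307.0, 168.0], [260.0, 200.0], [259.0, 226.0], [301.0, 200.0], [302.0, 226.0]]
O [ 496.53127037 -252.30401837   72.02543867] top mid tool [ -2.76657538  -0.83678538 142.64736213]
[[259.0, 139.0], [256.0, 167.0], [309.0, 142.0], [310.0, 170.0], [259.0, 199.0], [257.0, 225.0], [300.0, 201.0], [300.0, 227.0]]
```

View pics/w3c.png

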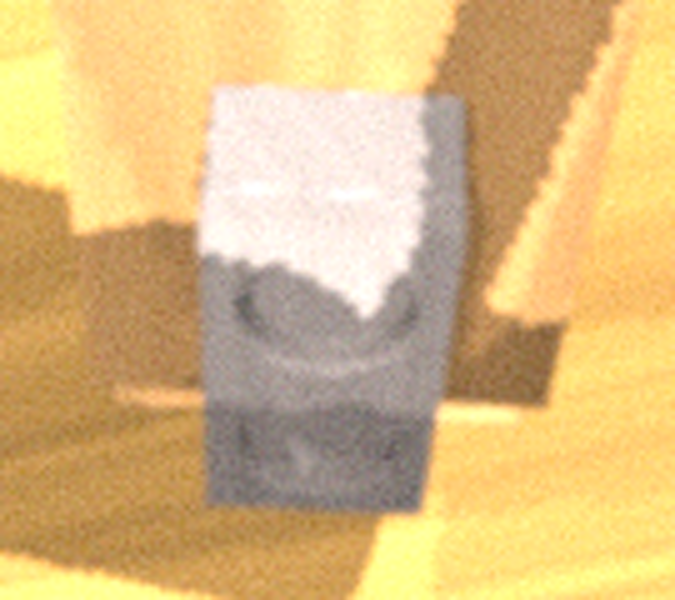

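carry_out([
  {"dp":[0,-1,40],"yaw":2.3},
  {"dp":[0,-1,85],"yaw":2.3},
  {"dp":[0,-1,125],"yaw":2.3},
  {"dp":[0,-1,145],"yaw":2.3},
  {"dp":[0,-1,154],"yaw":2.3},
  {"dp":[0,-1,160],"yaw":2.3},
  {"dp":[0,-1,160],"yaw":2.3},
  {"dp":[0,-1,160],"yaw":2.3},
])

```text
clock: 4.12
eef_pos: [510.8, -258.4, 80.1]
tcp_rot: [-3.141, 0.001, 2.877]
contact_force: [0.6, -0.0, 0.1]
opening: 0.998
grasp_force: 0.0
```

carry_out([
  {"dp":[0,1.5,0.5],"yaw":0},
  {"dp":[0,1.5,0.5],"yaw":0},
  {"dp":[0,1.5,0.5],"yaw":0},
  {"dp":[0,1.5,0.5],"yaw":0},
  {"dp":[0,1.5,0.5],"yaw":0},
  {"dp":[0,1.5,0.5],"yaw":0},
], fingers=-1, grip_force=60)

```text
clock: 4.88
eef_pos: [510.9, -257.1, 79.2]
tcp_rot: [-3.141, 0.001, 2.877]
contact_force: [-1.3, -1.6, 5.6]
opening: 0.458
grasp_force: 62.1
```

carry_out([
  {"dp":[-2.9,0,-4.1],"yaw":0},
  {"dp":[-5.7,0,-8.2],"yaw":0},
  {"dp":[-8.6,0,-12.3],"yaw":0},
  {"dp":[-14.3,0,-20.5],"yaw":0},
  {"dp":[-20,0,-28.7],"yaw":0},
  {"dp":[-28.7,0,-41],"yaw":0},
  {"dp":[-37.3,0,-53.2],"yaw":0},
  {"dp":[-45.9,0,-65.5],"yaw":0},
  {"dp":[-50,0,-100],"yaw":0},
  {"dp":[-50,0,-140],"yaw":0},
  {"dp":[-50,0,-140],"yaw":0},
])

```text
clock: 6.25
eef_pos: [561.3, -270.9, 222.6]
tcp_rot: [-3.14, 0.007, 2.877]
contact_force: [1.0, -0.3, -7.1]
opening: 0.46
grasp_force: 62.7
```

```bash
python3 - <<'E'
from h import *
s=r.sense();print(s['eef_pos'],s['tcp_rot'],s['clock'],s['opening'])
c=cal('wrist');im=r.grab_frame('wrist');np.savez('w4.npz',*c);S=r.grab_frame('side');
p=proj(cal('side'),[s['eef_pos']])[0].astype(int);print(p)
C=cv2.resize(S[p[1]-80:p[1]+70,p[0]-70:p[0]+70],None,fx=2.8,fy=2.8,interpolation=2)
cv2.imwrite('pics/w4.png',np.hstack([C,cv2.resize(im[:,:],(400,420))])[:,:,::-1])
print(tool(np.array([548,278.5,240])-s['eef_pos'],s))
E
```

```text
[ 561.25602946 -270.89873275  222.57223035] [-3.14030633  0.00678676  2.87674892] 6.25 0.4597403380554889
[264 255]
[156.48171527 526.74897834 -19.1677756 ]
```

View pics/w4.png

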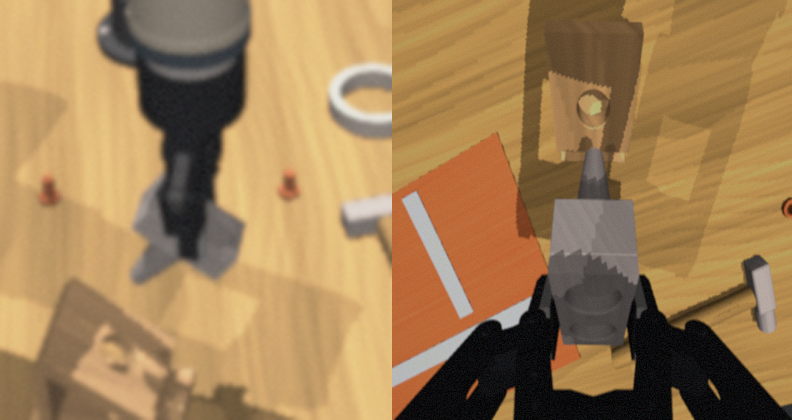

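Held at about the same tilt, the shank tip shows at (283,152) in full wrist pixels; the rest stayed in place.

```bash
python3 - <<'E'
from h import *
z=np.load('w4.npz');c=tuple(z[f'arr_{i}'] for i in range(4));s=r.sense();p=s['eef_pos']
G=p+[14.4*.0,0,0]
d=np.array([.965,-.262,0]);Z=np.array([0,0,1])
P=p+np.array([0,0,14.])  # pivot guess
for th in(30,35,40,45):
    t=np.radians(th);u=np.sin(t)*d+np.cos(t)*Z
    O=P-25.5*u;e=-np.cos(t)*d+np.sin(t)*Z;print(th,'tip',proj(c,[O-60*u]).round(),'robot-end low/high edge',proj(c,[O+38*e,O+38*e+30*u]).round().tolist())
print(tool(np.array([591.7,266,222])-p,s))
E
```

```text
30 tip [[282. 158.]] robot-end low/high edge [[283.0, 185.0], [283.0, 251.0]]
35 tip [[282. 148.]] robot-end low/high edge [[283.0, 187.0], [283.0, 261.0]]
40 tip [[282. 138.]] robot-end low/high edge [[283.0, 191.0], [283.0, 271.0]]
45 tip [[282. 129.]] robot-end low/high edge [[283.0, 196.0], [283.0, 282.0]]
[108.43098286 525.66780028  -3.55874301]
```

carry_out([
  {"dp":[8,40,0],"yaw":0},
  {"dp":[18,90,0],"yaw":0},
  {"dp":[29,145,0],"yaw":0},
  {"dp":[40,200,0],"yaw":0},
  {"dp":[52,255,0],"yaw":0},
  {"dp":[63,310,0],"yaw":0},
  {"dp":[75,365,0],"yaw":0},
  {"dp":[86,420,0],"yaw":0},
  {"dp":[97,470,0],"yaw":0},
  {"dp":[105,510,0],"yaw":0},
  {"dp":[108,526,0],"yaw":0},
  {"dp":[108,526,20],"yaw":0},
])

```text
clock: 7.85
eef_pos: [592.7, 266.9, 198.0]
tcp_rot: [3.141, 0.001, 2.878]
contact_force: [-0.1, -1.4, -7.5]
opening: 0.456
grasp_force: 63.4
```

carry_out([
  {"dp":[0,0,15],"yaw":0},
  {"dp":[0,0,30],"yaw":0},
  {"dp":[0,0,38],"yaw":0},
  {"dp":[0,0,38],"yaw":0},
  {"dp":[0,0,38],"yaw":0},
])

```text
clock: 8.48
eef_pos: [592.9, 266.1, 161.4]
tcp_rot: [3.141, 0.001, 2.876]
contact_force: [-0.4, 0.4, -6.6]
opening: 0.458
grasp_force: 63.2
```

```bash
python3 - <<'E'
from h import *
s=r.sense();p=s['eef_pos'];print(p,s['tcp_rot'],s['clock'],s['opening'])
c=cal('wrist');im=r.grab_frame('wrist');np.savez('w5.npz',*c);S=r.grab_frame('side');
q=proj(cal('side'),[[548,279,90]])[0].astype(int);print(q)
C=cv2.resize(S[q[1]-50:q[1]+50,q[0]-35:q[0]+65],(400,400),interpolation=2)
m=cv2.resize(im[20:300,160:440],(400,400))
cv2.imwrite('pics/w5.png',np.hstack([C,np.clip(m*1.6,0,255).astype(np.uint8)])[:,:,::-1])
print(proj(c,[p+[-47.6,13.5,-56.4],[548,278.5,78]]))
E
```

```text
[592.9036627  266.0633857  161.39299594] [3.14094448e+00 8.39742652e-04 2.87644158e+00] 8.475 0.4577913036947455
[246 164]
[[282.27374835 154.00343851]
 [281.58661026 151.51280894]]
```

View pics/w5.png

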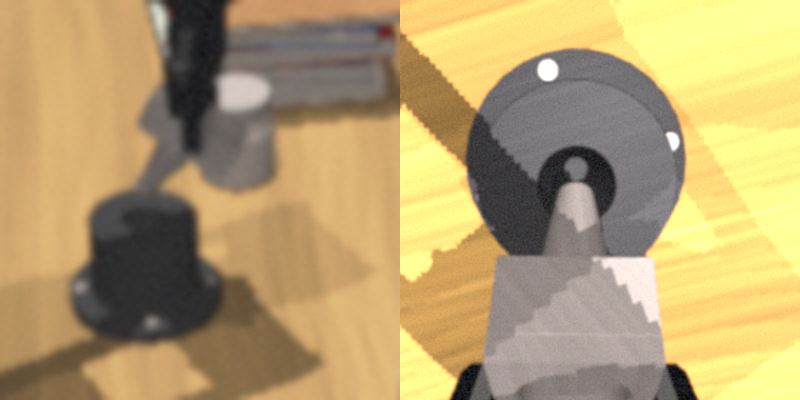

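Right half: the mouth is centred at about (284,149.5) and the tip at about (283,151) in full wrist pixels, so the tip stands almost over the socket.

```bash
python3 - <<'E'
from h import *
z=np.load('w5.npz');c=tuple(z[f'arr_{i}'] for i in range(4));s=r.sense();p=s['eef_pos']
for n,q,h in(('tip',(283,151),105),('mouth',(284,149.5),78)):
    P=onz(c,q,h);print(n,P,tool(P-p,s))
E
```

```text
tip [543.82612599 280.37371102 105.        ] [51.13641614  0.78419766 56.52147993]
mouth [547.18946499 280.27522092  78.        ] [47.89378612  1.54794371 83.52562391]
```

carry_out([
  {"dp":[0,0.8,10],"yaw":0},
  {"dp":[0,0.8,20],"yaw":0},
  {"dp":[0,0.8,28],"yaw":0},
  {"dp":[0,0.8,34],"yaw":0},
  {"dp":[0,0.8,38],"yaw":0},
  {"dp":[0,0.8,38],"yaw":0},
])

```text
clock: 9.32
eef_pos: [592.2, 267.2, 123.6]
tcp_rot: [3.141, -0.001, 2.876]
contact_force: [-4.4, -0.1, 3.1]
opening: 0.456
grasp_force: 64.9
```

carry_out([
  {"dp":[4,0,-1],"yaw":0},
  {"dp":[8,0,-3],"yaw":0},
  {"dp":[12,0,-6],"yaw":0},
  {"dp":[16,0,-8],"yaw":0},
  {"dp":[20,0,-10],"yaw":0},
  {"dp":[20,0,-10],"yaw":0},
], grip_force=30)

```text
clock: 10.07
eef_pos: [575.6, 272.1, 133.8]
tcp_rot: [3.14, 0.005, 2.877]
contact_force: [7.4, -2.9, -7.3]
opening: 0.458
grasp_force: 62.1
```

carry_out([
  {"dp":[4,0,-1],"yaw":0},
  {"dp":[8,0,-3],"yaw":0},
  {"dp":[8,0,-3],"yaw":0},
], grip_force=20, fingers=-1)

```text
clock: 10.45
eef_pos: [568.5, 274.1, 137.5]
tcp_rot: [3.139, 0.006, 2.878]
contact_force: [7.8, -4.8, -2.2]
opening: 0.458
grasp_force: 62.4
```

```bash
python3 - <<'E'
from h import *
s=r.sense();p=s['eef_pos'];print(p,s['tcp_rot'],s['contact_force'],s['wrist_torque'],s['grasp_force'])
c=cal('wrist');im=r.grab_frame('wrist');np.savez('w6.npz',*c);S=r.grab_frame('side');
q=proj(cal('side'),[[548,279,90]])[0].astype(int)
C=cv2.resize(S[q[1]-50:q[1]+50,q[0]-35:q[0]+65],(400,400),interpolation=2)
m=cv2.resize(im[20:400,90:470],(400,400))
cv2.imwrite('pics/w6.png',np.hstack([C,np.clip(m*1.6,0,255).astype(np.uint8)])[:,:,::-1])
E
```

```text
[568.48112832 274.12632457 137.48912014] [3.13928173 0.0063695  2.87750135] [ 7.82527788 -4.80998005 -2.22296677] [-0.83507133 -1.70128749  0.05472336] 62.41193801164627
```

View pics/w6.png

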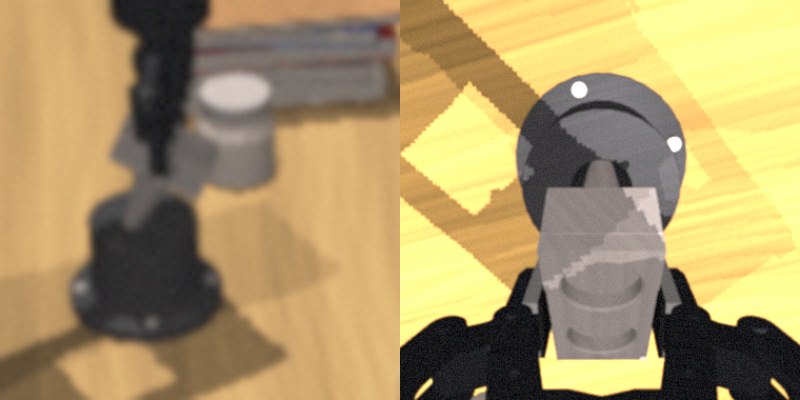

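The dolly is tilting upright about its tip in the socket, as intended (shank inside the mouth at about (600,175) in the right half). I have used up my pictures, so from here I go by forces and mask measurements.

carry_out([
  {"dp":[4,0,-2],"yaw":0},
  {"dp":[8,0,-3],"yaw":0},
  {"dp":[12,0,-4],"yaw":0},
  {"dp":[16,0,-5],"yaw":0},
  {"dp":[20,0,-6],"yaw":0},
  {"dp":[24,0,-6],"yaw":0},
  {"dp":[28,0,-6],"yaw":0},
  {"dp":[28,0,-6],"yaw":0},
])

```text
clock: 11.55
eef_pos: [541.9, 281.7, 144.0]
tcp_rot: [3.138, 0.007, 2.878]
contact_force: [7.3, -4.4, 0.6]
opening: 0.46
grasp_force: 62.8
```

```bash
python3 - <<'E'
from h import *
s=r.sense();p=s['eef_pos'];print(p,s['tcp_rot'],s['contact_force'],s['wrist_torque'],s['grasp_force'])
c=cal('wrist');im=r.grab_frame('wrist');np.savez('w7.npz',*c);cv2.imwrite('pics/w7.png',im[:,:,::-1])
S=r.grab_frame('side');cv2.imwrite('pics/s7.png',S[:,:,::-1])
d=np.array([.965,-.262,0]);Z=np.array([0,0,1]);P=p+np.array([0,0,14.])
y=np.cross(Z,d)
for th in(-5,0,5,10,15,25):
    t=np.radians(th);u=np.sin(t)*d+np.cos(t)*Z;e=-np.cos(t)*d+np.sin(t)*Z;O=P-25.5*u
    print(th,'rows: low end, high end, far top',proj(c,[O+38*e,O+38*e+30*u,O-38*e+30*u]).round()[:,1],'tip',(O-60*u).round())
a=im[:,:,:].astype(int);sat=a.max(2)-a.min(2)
print('sat',sat[60:330:5,282].tolist());print('val',a.max(2)[60:330:5,282].tolist())
E
```

```text
[541.94181205 281.74176954 144.04234154] [3.13835689 0.00732745 2.87753544] [ 7.33742321 -4.35649534  0.64636576] [-0.8531495  -1.75038588  0.01395721] 62.81392581760883
-5 rows: low end, high end, far top [200. 218. 396.] tip [549. 280.  73.]
0 rows: low end, high end, far top [197. 222. 391.] tip [542. 282.  73.]
5 rows: low end, high end, far top [195. 227. 385.] tip [535. 284.  73.]
10 rows: low end, high end, far top [193. 232. 379.] tip [528. 286.  74.]
15 rows: low end, high end, far top [192. 239. 372.] tip [521. 288.  75.]
25 rows: low end, high end, far top [193. 255. 359.] tip [507. 291.  81.]
sat [100, 98, 105, 107, 98, 105, 111, 104, 106, 103, 108, 106, 104, 94, 5, 6, 2, 5, 3, 8, 8, 6, 6, 2, 2, 5, 1, 2, 3, 5, 7, 8, 11, 6, 8, 7, 7, 13, 12, 15, 11, 8, 13, 8, 11, 12, 12, 10, 10, 6, 3, 9, 12, 13]
val [177, 181, 183, 184, 170, 191, 193, 189, 186, 192, 187, 182, 181, 170, 80, 86, 87, 85, 84, 27, 23, 21, 33, 38, 39, 40, 36, 39, 36, 53, 77, 74, 76, 74, 79, 72, 93, 111, 120, 126, 100, 96, 98, 101, 98, 103, 105, 104, 101, 84, 73, 92, 98, 100]
```

carry_out([
  {"dp":[-3,0,3],"yaw":0},
  {"dp":[-5,0,8],"yaw":0},
  {"dp":[-7,0,14],"yaw":0},
  {"dp":[-8,0,20],"yaw":0},
  {"dp":[-8,0,25],"yaw":0},
  {"dp":[-8,0,25],"yaw":0},
])

```text
clock: 12.4
eef_pos: [546.6, 279.5, 116.0]
tcp_rot: [3.141, 0.001, 2.877]
contact_force: [4.2, 0.9, -9.3]
opening: 0.46
grasp_force: 61.8
```

carry_out([
  {"dp":[-0.5,0,5],"yaw":0},
  {"dp":[-0.5,0,10],"yaw":0},
  {"dp":[-0.5,0,14],"yaw":0},
  {"dp":[-0.5,0,18],"yaw":0},
  {"dp":[-0.5,0,18],"yaw":0},
])

```text
clock: 13.02
eef_pos: [548.3, 279.7, 99.4]
tcp_rot: [3.14, 0.003, 2.877]
contact_force: [5.9, -1.5, -1.1]
opening: 0.456
grasp_force: 62.7
```

carry_out([
  {"dp":[-1,0,3],"yaw":0},
  {"dp":[-1,0,6],"yaw":0},
  {"dp":[-1,0,8],"yaw":0},
  {"dp":[-1,0,8],"yaw":0},
])

```text
clock: 13.52
eef_pos: [547.0, 280.1, 94.4]
tcp_rot: [3.14, -0.001, 2.876]
contact_force: [-13.8, -0.5, 35.5]
opening: 0.459
grasp_force: 67.9
```

```bash
python3 - <<'E'
from h import *
s=r.sense();p=s['eef_pos'];print(p,s['tcp_rot'],s['contact_force'],s['wrist_torque'])
c=cal('wrist');im=r.grab_frame('wrist');cv2.imwrite('pics/w8.png',im[:,:,::-1])
d=np.array([.965,-.262,0]);Z=np.array([0,0,1]);P=p+np.array([0,0,14.])
for th in(-5,0,5,10):
    t=np.radians(th);u=np.sin(t)*d+np.cos(t)*Z;e=-np.cos(t)*d+np.sin(t)*Z;O=P-25.5*u
    print(th,proj(c,[O+38*e,O+38*e+30*u,O-38*e+30*u]).round()[:,1])
a=cv2.GaussianBlur(im,(7,3),0).max(2);print(a[170:260:3,282].tolist(),a[350:400:3,282].tolist())
E
```

```text
[547.02123035 280.09454268  94.43424955] [ 3.14011546e+00 -9.51736082e-04  2.87639165e+00] [-13.82671172  -0.48366366  35.46206174] [-0.39807499  1.59478117 -0.01976259]
-5 [200. 217. 397.]
0 [197. 221. 391.]
5 [195. 226. 385.]
10 [193. 232. 379.]
[30, 30, 30, 32, 33, 46, 40, 41, 40, 39, 39, 40, 62, 79, 79, 77, 81, 81, 79, 82, 79, 78, 83, 104, 105, 105, 105, 98, 107, 108] [109, 109, 109, 109, 109, 109, 110, 87, 80, 79, 84, 108, 106, 106, 106, 97, 15]
```

carry_out([
  {"dp":[2,0,-3],"yaw":0},
  {"dp":[5,0,-4],"yaw":0},
  {"dp":[5,0,-4],"yaw":0},
  {"dp":[3,0,-2],"yaw":0},
  {"dp":[2,0,0],"yaw":0},
  {"dp":[2,0,0],"yaw":0},
])

```text
clock: 14.32
eef_pos: [545.0, 280.1, 91.1]
tcp_rot: [3.141, -0.002, 2.876]
contact_force: [-3.6, 3.4, 7.8]
opening: 0.457
grasp_force: 64.4
```

```bash
cat > edge.py <<'E'
from h import *
def edges():
    c=cal('wrist');im=r.grab_frame('wrist');a=cv2.GaussianBlur(im,(9,3),0).max(2).astype(int)
    print('low',[int(a[i,282]) for i in range(197,216,2)],'high',[int(a[i,282]) for i in range(224,250,2)],'far',[int(a[i,282]) for i in range(385,410,2)])
    p=r.sense()['eef_pos'];d=np.array([.965,-.262,0]);Z=np.array([0,0,1]);P=p+np.array([0,0,14.])
    for th in(0,3,6):
        t=np.radians(th);u=np.sin(t)*d+np.cos(t)*Z;e=-np.cos(t)*d+np.sin(t)*Z;O=P-25.5*u
        print(th,proj(c,[O+38*e,O+38*e+30*u,O-38*e+30*u]).round(1)[:,1])
E
python3 -c "
from edge import *
edges();s=r.sense();print(s['eef_pos'],s['contact_force'],s['wrist_torque'])"
```

```text
low [39, 40, 39, 39, 38, 58, 77, 79, 78, 78] high [78, 79, 78, 77, 77, 79, 94, 106, 106, 105, 106, 107, 105] far [105, 107, 106, 107, 105, 74, 23, 17, 16, 11, 12, 16, 16]
0 [197.3 220.9 391.1]
3 [195.7 223.7 387.7]
6 [194.4 226.7 384.1]
[545.02386636 280.13549242  91.16581747] [-2.69676585  3.17788231  6.62639152] [ 0.43772701  0.00926621 -0.03193767]
```

```bash
cat >> edge.py <<'E'
from scipy.optimize import fsolve
def fit(rows):
    c=cal('wrist');S=np.array([547.5,279.8,78.]);d=np.array([.965,-.262,0]);Z=np.array([0,0,1])
    def f(v):
        t=v[0]/57.3;u=np.sin(t)*d+np.cos(t)*Z;e=-np.cos(t)*d+np.sin(t)*Z;O=S+v[1]*d+v[2]*Z
        return proj(c,[O+38*e,O+38*e+30*u,O-38*e+30*u])[:,1]-rows
    return fsolve(f,[2,0,0])
E
python3 -c "
from edge import *
print('tilt, dx, dz of O from socket',fit([207,236,395.5]),fit([207,236,396.5]),fit([208,236,395.5]))"
```

```text
tilt, dx, dz of O from socket [2.47952858 1.90949249 0.12887503] [2.3678441  1.7172457  0.81061406] [ 1.84250336  2.86426025 -0.91748329]
```

carry_out([
  {"dp":[0,0,1],"yaw":0},
  {"dp":[0,0,2],"yaw":0},
  {"dp":[0,0,2],"yaw":0},
])

```text
clock: 14.75
eef_pos: [544.9, 280.2, 90.6]
tcp_rot: [3.141, -0.002, 2.876]
contact_force: [-7.8, 0.8, 22.0]
opening: 0.451
grasp_force: 66.1
```

carry_out([
  {"dp":[0,0,1],"yaw":0},
  {"dp":[0,0,1],"yaw":0},
  {"dp":[0,0,1],"yaw":0},
  {"dp":[0,0,1],"yaw":0},
], fingers=0.15)

```text
clock: 15.25
eef_pos: [545.7, 279.4, 87.5]
tcp_rot: [-3.141, -0.001, 2.877]
contact_force: [0.4, -0.5, -0.6]
opening: 0.573
grasp_force: 0.0
```

```bash
python3 -c "
from edge import *
edges();s=r.sense();print(s['eef_pos'],s['contact_force'],s['opening'])"
```

```text
low [42, 40, 39, 49, 73, 77, 77, 76, 77, 78] high [79, 75, 81, 102, 108, 108, 109, 108, 108, 106, 98, 107, 111] far [97, 105, 107, 108, 106, 73, 24, 15, 16, 14, 17, 19, 16]
0 [197.5 221.3 391.4]
3 [196.  224.1 387.9]
6 [194.6 227.2 384.3]
[545.7209815  279.38440045  87.5393859 ] [-0.17918208 -0.36666566  0.23218245] 0.5742136190320484
```

```bash
python3 -c "
from edge import *
for q in ([204,229.7,395.5],[204,230,395.5],[203.5,229.7,396]): print('tilt, dx, dz',fit(q))"
```

```text
tilt, dx, dz [ 0.47633065  1.57881259 -2.72270114]
tilt, dx, dz [ 0.66174281  1.50765518 -2.62241945]
tilt, dx, dz [ 0.75380416  1.03093817 -1.89421466]
```

carry_out([
  {"dp":[0,0,0],"yaw":0},
  {"dp":[0,0,0],"yaw":0},
  {"dp":[0,0,-20],"yaw":0},
  {"dp":[0,0,-60],"yaw":0},
  {"dp":[0,0,-110],"yaw":0},
  {"dp":[0,0,-140],"yaw":0},
  {"dp":[0,0,-150],"yaw":0},
  {"dp":[0,0,-150],"yaw":0},
  {"dp":[0,0,-150],"yaw":0},
], fingers=1)

```text
clock: 16.42
eef_pos: [545.1, 279.1, 236.4]
tcp_rot: [-3.14, -0.002, 2.877]
contact_force: [0.5, -0.1, -0.5]
opening: 0.996
grasp_force: 0.0
```

```bash
python3 - <<'E'
from h import *
s=r.sense();p=s['eef_pos'];print(p,s['tcp_rot'])
c=cal('wrist');im=r.grab_frame('wrist');np.savez('w9.npz',*c);cv2.imwrite('pics/w9.png',im[:,:,::-1])
d=np.array([.965,-.262,0]);y=np.array([.262,.965,0]);O=np.array([547.5,279.8,78])
q=[O+i*38*d+j*20*y+[0,0,k] for i in(-1,1) for j in(-1,1) for k in(0,30)]
print('pred',proj(c,q).round().tolist(),'cups',proj(c,[O-17.5*d+[0,0,30],O+17.5*d+[0,0,30]]).round(1).tolist())
a=im.astype(int);m=((a.max(2)-a.min(2)<28)&(a.max(2)>60)).astype(np.uint8)
m[:, :200]=0;m[:,360:]=0;m[290:]=0
m=cv2.morphologyEx(m,cv2.MORPH_OPEN,np.ones((5,5)));b=max(blobs(m,100,90000),key=lambda t:t[1][4]);print(b)
g=cv2.GaussianBlur(im,(5,3),0).max(2)
x=int(b[0][0]);print('col',x,g[90:300:4,x].tolist())
for yy in (185,200,215,230): print(yy,g[yy,240:325:4].tolist())
E
```

```text
[545.06696421 279.14682895 236.36427133] [-3.14005087e+00 -1.68375022e-03  2.87669039e+00]
pred [[259.0, 151.0], [257.0, 157.0], [307.0, 151.0], [310.0, 157.0], [261.0, 235.0], [259.0, 249.0], [305.0, 235.0], [307.0, 249.0]] cups [[283.2, 183.2], [283.1, 225.5]]
(array([290.3, 194.9]), array([ 257,  141,   83,  108, 5774], dtype=int32))
col 290 [160, 160, 159, 159, 151, 150, 147, 72, 66, 70, 69, 67, 21, 22, 59, 64, 60, 132, 165, 151, 171, 170, 113, 111, 109, 110, 112, 81, 106, 107, 94, 86, 101, 85, 86, 87, 86, 67, 82, 84, 155, 171, 178, 172, 155, 180, 178, 171, 172, 175, 173, 174, 179]
185 [29, 32, 31, 30, 46, 86, 76, 84, 92, 108, 107, 109, 109, 109, 110, 114, 177, 141, 66, 71, 71, 70]
200 [27, 29, 29, 29, 47, 108, 109, 106, 106, 89, 78, 78, 84, 100, 109, 109, 108, 83, 30, 31, 29, 30]
215 [49, 27, 30, 29, 39, 84, 86, 81, 83, 87, 83, 86, 89, 87, 80, 85, 83, 55, 29, 32, 30, 36]
230 [109, 113, 114, 77, 38, 82, 82, 75, 85, 85, 84, 86, 87, 85, 79, 73, 84, 54, 71, 142, 151, 153]
```

Edges match an upright, fully seated dolly at the predicted pixels to about 1 px. On to the first rivet.

carry_out([
  {"dp":[7,-50,0],"yaw":0},
  {"dp":[15,-105,0],"yaw":0},
  {"dp":[23,-160,10],"yaw":0},
  {"dp":[31,-215,40],"yaw":0},
  {"dp":[38,-260,70],"yaw":0},
  {"dp":[41,-281,86],"yaw":0},
  {"dp":[41,-281,86],"yaw":0},
  {"dp":[41,-281,86],"yaw":0},
])

```text
clock: 17.48
eef_pos: [433.3, 19.4, 151.9]
tcp_rot: [3.141, 0.0, 2.876]
contact_force: [0.1, 0.2, 0.7]
opening: 1.003
grasp_force: 0.0
```

```bash
cat > riv.py <<'E'
from h import *
s=r.sense();p=s['eef_pos'];print(p,s['tcp_rot'],s['clock'])
c=cal('wrist');im=r.grab_frame('wrist')
m=cv2.morphologyEx(copper(im),cv2.MORPH_CLOSE,np.ones((5,5)))
for b in blobs(m,80,4000):
    P=onz(c,b[0],12);print(b,P.round(1),'tool',tool(P-p,s).round(1))
    x,y,w,h,_=b[1];print('bbox shank-top (top-of-rivet) guesses')
    mm=m[y:y+h,x:x+w];rows=[(y+i,int(np.nonzero(k)[0].min())+x,int(np.nonzero(k)[0].max())+x) for i,k in enumerate(mm) if k.any()];print(rows[::2])
E
python3 riv.py
```

```text
[433.25500786  19.43296322 151.90154694] [3.14135158e+00 9.66580479e-05 2.87633767e+00] 17.475
(array([278.3, 195.4]), array([266, 183,  25,  28, 481], dtype=int32)) [430.7  17.7  12. ] tool [  2.   -2.4 139.9]
bbox shank-top (top-of-rivet) guesses
[(np.int32(183), np.int32(275), np.int32(279)), (np.int32(185), np.int32(272), np.int32(285)), (np.int32(187), np.int32(269), np.int32(287)), (np.int32(189), np.int32(268), np.int32(289)), (np.int32(191), np.int32(268), np.int32(289)), (np.int32(193), np.int32(266), np.int32(290)), (np.int32(195), np.int32(267), np.int32(290)), (np.int32(197), np.int32(267), np.int32(290)), (np.int32(199), np.int32(268), np.int32(289)), (np.int32(201), np.int32(268), np.int32(288)), (np.int32(203), np.int32(270), np.int32(288)), (np.int32(205), np.int32(272), np.int32(283)), (np.int32(207), np.int32(272), np.int32(281)), (np.int32(209), np.int32(275), np.int32(280))]
```

carry_out([
  {"dp":[1,-2,40],"yaw":0},
  {"dp":[1,-2,85],"yaw":0},
  {"dp":[1,-2,115],"yaw":0},
  {"dp":[1,-2,128],"yaw":0},
  {"dp":[1,-2,133],"yaw":0},
  {"dp":[1,-2,133],"yaw":0},
])

```text
clock: 18.27
eef_pos: [431.9, 17.6, 19.4]
tcp_rot: [3.141, 0.001, 2.877]
contact_force: [0.3, 0.5, 1.3]
opening: 1.003
grasp_force: 0.0
```

carry_out([
  {"dp":[0,0,0],"yaw":0},
  {"dp":[0,0,0],"yaw":0},
  {"dp":[0,0,0],"yaw":0},
  {"dp":[0,0,0],"yaw":0},
  {"dp":[0,0,0],"yaw":0},
  {"dp":[0,0,0],"yaw":0},
  {"dp":[0,0,0],"yaw":0},
  {"dp":[0,0,0],"yaw":0},
], fingers=-1, grip_force=25)

```text
clock: 19.27
eef_pos: [431.3, 17.3, 19.0]
tcp_rot: [3.142, 0.0, 2.877]
contact_force: [-1.5, -0.5, 6.4]
opening: 0.123
grasp_force: 24.4
```

carry_out([
  {"dp":[0,0,-25],"yaw":0},
  {"dp":[0,0,-70],"yaw":0},
  {"dp":[0,0,-120],"yaw":0},
  {"dp":[-8,40,-141],"yaw":0},
  {"dp":[-19,90,-141],"yaw":0},
  {"dp":[-31,145,-141],"yaw":0},
  {"dp":[-43,200,-141],"yaw":0},
  {"dp":[-53,250,-141],"yaw":0},
  {"dp":[-60,278,-141],"yaw":0},
  {"dp":[-61,284,-141],"yaw":0},
  {"dp":[-61,284,-141],"yaw":0},
])

```text
clock: 20.65
eef_pos: [563.8, 275.0, 159.3]
tcp_rot: [-3.141, -0.001, 2.877]
contact_force: [0.4, -0.6, -0.2]
opening: 0.128
grasp_force: 24.5
```

```bash
cat > hand.py <<'E'
from h import *
s=r.sense();p=s['eef_pos'];print(p,s['tcp_rot'],s['opening'],s['clock'])
c=cal('wrist');im=r.grab_frame('wrist');cv2.imwrite('pics/hand.png',im[:,:,::-1])
m=copper(im)
for b in blobs(m,60,4000): print(b)
from scipy.spatial.transform import Rotation as Ro
A=Ro.from_euler('xyz',s['tcp_rot']).as_matrix()
for dx in(-4,0,4): print(dx,'pred head bottom/top ctr, shank top',proj(c,[p+A@[dx,0,19],p+A@[dx,0,13],p+A@[dx,0,-9]]).round().tolist(),'head edges rows',proj(c,[p+A@[dx+11,0,13],p+A@[dx+11,0,19]])[:,1].round(1))
d=np.array([.965,-.262,0]);O=np.array([547.5,279.8,108]);print('cups px',proj(c,[O-17.5*d,O+17.5*d]).round(1).tolist())
g=cv2.GaussianBlur(im,(5,3),0).max(2);w=im.astype(int);print('val',g[150:330:4,283].tolist(),'sat',(w.max(2)-w.min(2))[150:330:4,283].tolist())
E
python3 hand.py
```

```text
[563.77620343 275.02598203 159.25336265] [-3.14058399e+00 -9.32529904e-04  2.87696426e+00] 0.12844183928123304 20.65
(array([281.2, 280.3]), array([264, 252,  34,  60, 928], dtype=int32))
(array([ 42.5, 365.3]), array([ 29, 352,  29,  32, 259], dtype=int32))
-4 pred head bottom/top ctr, shank top [[281.0, 275.0], [281.0, 281.0], [281.0, 308.0]] head edges rows [260.  254.4]
0 pred head bottom/top ctr, shank top [[281.0, 267.0], [281.0, 273.0], [281.0, 299.0]] head edges rows [252.2 246.9]
4 pred head bottom/top ctr, shank top [[281.0, 260.0], [281.0, 266.0], [281.0, 291.0]] head edges rows [244.3 239.2]
cups px [[282.1, 183.1], [282.0, 242.0]]
val [186, 185, 159, 190, 189, 189, 176, 99, 97, 96, 97, 96, 96, 98, 70, 93, 98, 111, 123, 123, 115, 97, 97, 97, 98, 87, 78, 104, 103, 79, 72, 73, 71, 73, 71, 101, 106, 106, 105, 103, 99, 183, 199, 191, 200] sat [18, 20, 14, 20, 17, 18, 18, 11, 12, 8, 12, 9, 6, 12, 2, 7, 9, 10, 14, 9, 16, 10, 10, 9, 11, 17, 50, 74, 76, 53, 43, 50, 48, 56, 53, 69, 76, 75, 79, 75, 65, 108, 115, 109, 109]
```

carry_out([
  {"dp":[1,0.3,12],"yaw":0},
  {"dp":[1,0.3,24],"yaw":0},
  {"dp":[1,0.3,32],"yaw":0},
  {"dp":[1,0.3,36],"yaw":0},
  {"dp":[1,0.3,38],"yaw":0},
  {"dp":[1,0.3,38],"yaw":0},
])

```text
clock: 21.45
eef_pos: [563.6, 276.1, 121.8]
tcp_rot: [3.141, 0.0, 2.877]
contact_force: [0.3, 0.4, 0.2]
opening: 0.126
grasp_force: 24.5
```

carry_out([
  {"dp":[0,-0.5,1],"yaw":0},
  {"dp":[0,-0.5,2],"yaw":0},
  {"dp":[0,-0.5,2],"yaw":0},
])

```text
clock: 21.82
eef_pos: [563.5, 275.6, 120.1]
tcp_rot: [3.141, 0.0, 2.877]
contact_force: [-0.5, 0.1, 2.4]
opening: 0.124
grasp_force: 24.8
```

carry_out([
  {"dp":[0,0,0],"yaw":0},
  {"dp":[0,0,0],"yaw":0},
  {"dp":[0,0,0],"yaw":0},
  {"dp":[0,0,-15],"yaw":0},
  {"dp":[0,0,-45],"yaw":0},
  {"dp":[0,0,-60],"yaw":0},
  {"dp":[0,0,-60],"yaw":0},
], fingers=-0.2)

```text
clock: 22.7
eef_pos: [564.2, 276.0, 181.4]
tcp_rot: [3.14, 0.002, 2.877]
contact_force: [0.3, -0.1, -0.6]
opening: 0.398
grasp_force: 0.0
```

```bash
python3 riv.py; python3 -c "
from h import *
c=cal('wrist');d=np.array([.965,-.262,0]);O=np.array([547.5,279.8,101]);X=O+17.5*d
print(proj(c,[X+[0,0,6],X+[0,0,28],X+[0,0,6]-11*d]).round(1).tolist())"
```

```text
[564.23855448 275.96356071 181.43748149] [3.13961275e+00 2.27611860e-03 2.87661359e+00] 22.7
(array([280.1, 228.5]), array([265, 211,  32,  39, 913], dtype=int32)) [601.7 265.   12. ] tool [-38.6  -1.1 169.5]
bbox shank-top (top-of-rivet) guesses
[(np.int32(211), np.int32(275), np.int32(285)), (np.int32(213), np.int32(272), np.int32(288)), (np.int32(215), np.int32(269), np.int32(291)), (np.int32(217), np.int32(268), np.int32(293)), (np.int32(219), np.int32(267), np.int32(294)), (np.int32(221), np.int32(265), np.int32(295)), (np.int32(223), np.int32(265), np.int32(295)), (np.int32(225), np.int32(265), np.int32(295)), (np.int32(227), np.int32(265), np.int32(296)), (np.int32(229), np.int32(265), np.int32(295)), (np.int32(231), np.int32(265), np.int32(295)), (np.int32(233), np.int32(266), np.int32(294)), (np.int32(235), np.int32(268), np.int32(293)), (np.int32(237), np.int32(269), np.int32(292)), (np.int32(239), np.int32(271), np.int32(289)), (np.int32(241), np.int32(271), np.int32(289)), (np.int32(243), np.int32(271), np.int32(289)), (np.int32(245), np.int32(272), np.int32(288)), (np.in
[... 269 characters left out ...]
2(54), np.int32(61)), (np.int32(339), np.int32(53), np.int32(64)), (np.int32(341), np.int32(50), np.int32(66)), (np.int32(343), np.int32(50), np.int32(68)), (np.int32(345), np.int32(48), np.int32(68)), (np.int32(347), np.int32(48), np.int32(67)), (np.int32(349), np.int32(48), np.int32(65)), (np.int32(351), np.int32(47), np.int32(63)), (np.int32(353), np.int32(46), np.int32(59)), (np.int32(355), np.int32(45), np.int32(54)), (np.int32(357), np.int32(43), np.int32(50)), (np.int32(359), np.int32(43), np.int32(49)), (np.int32(361), np.int32(44), np.int32(48)), (np.int32(363), np.int32(44), np.int32(48)), (np.int32(365), np.int32(44), np.int32(44))]
[[280.9, 228.6], [281.0, 242.5], [280.9, 212.3]]
```

The first rivet stands upright in the far cup. On to the second.

carry_out([
  {"dp":[-32,-44,0],"yaw":0},
  {"dp":[-64,-88,0],"yaw":0},
  {"dp":[-97,-132,5],"yaw":0},
  {"dp":[-130,-177,15],"yaw":0},
  {"dp":[-158,-215,25],"yaw":0},
  {"dp":[-173,-236,29],"yaw":0},
  {"dp":[-173,-236,29],"yaw":0},
  {"dp":[-173,-236,29],"yaw":0},
], fingers=1)

```text
clock: 23.75
eef_pos: [668.1, 3.5, 150.5]
tcp_rot: [3.141, -0.001, 2.877]
contact_force: [-0.2, 0.5, 0.2]
opening: 1.003
grasp_force: 0.0
```

```bash
python3 riv.py
```

```text
[668.11247373   3.54910818 150.53572965] [ 3.14130833e+00 -8.71260116e-04  2.87696066e+00] 23.75
(array([278.2, 201. ]), array([266, 189,  26,  27, 487], dtype=int32)) [6.696e+02 6.000e-01 1.200e+01] tool [ -2.4  -2.5 138.5]
bbox shank-top (top-of-rivet) guesses
[(np.int32(189), np.int32(275), np.int32(282)), (np.int32(191), np.int32(272), np.int32(286)), (np.int32(193), np.int32(269), np.int32(288)), (np.int32(195), np.int32(267), np.int32(289)), (np.int32(197), np.int32(266), np.int32(291)), (np.int32(199), np.int32(266), np.int32(290)), (np.int32(201), np.int32(266), np.int32(290)), (np.int32(203), np.int32(268), np.int32(289)), (np.int32(205), np.int32(268), np.int32(289)), (np.int32(207), np.int32(268), np.int32(287)), (np.int32(209), np.int32(270), np.int32(286)), (np.int32(211), np.int32(272), np.int32(285)), (np.int32(213), np.int32(273), np.int32(282)), (np.int32(215), np.int32(277), np.int32(279))]
```

carry_out([
  {"dp":[-5,-2.3,40],"yaw":0},
  {"dp":[-5,-2.3,85],"yaw":0},
  {"dp":[-5,-2.3,115],"yaw":0},
  {"dp":[-5,-2.3,127],"yaw":0},
  {"dp":[-5,-2.3,131.5],"yaw":0},
  {"dp":[-5,-2.3,131.5],"yaw":0},
])

```text
clock: 24.55
eef_pos: [673.5, -0.7, 20.3]
tcp_rot: [3.141, 0.001, 2.877]
contact_force: [0.5, -0.2, 0.2]
opening: 0.998
grasp_force: 0.0
```

carry_out([
  {"dp":[0,0,0],"yaw":0},
  {"dp":[0,0,0],"yaw":0},
  {"dp":[0,0,0],"yaw":0},
  {"dp":[0,0,0],"yaw":0},
  {"dp":[0,0,0],"yaw":0},
  {"dp":[0,0,0],"yaw":0},
  {"dp":[0,0,0],"yaw":0},
  {"dp":[0,0,0],"yaw":0},
], fingers=-1, grip_force=25)

```text
clock: 25.55
eef_pos: [672.9, -1.1, 19.5]
tcp_rot: [-3.142, 0.0, 2.877]
contact_force: [-1.1, 0.3, 4.6]
opening: 0.126
grasp_force: 24.5
```

carry_out([
  {"dp":[0,0,-25],"yaw":0},
  {"dp":[0,0,-75],"yaw":0},
  {"dp":[0,0,-125],"yaw":0},
  {"dp":[30,34,-150],"yaw":0},
  {"dp":[70,78,-150],"yaw":0},
  {"dp":[110,123,-150],"yaw":0},
  {"dp":[150,168,-150],"yaw":0},
  {"dp":[185,208,-150],"yaw":0},
  {"dp":[206,231,-150],"yaw":0},
  {"dp":[212,238,-150],"yaw":0},
  {"dp":[212,238,-150],"yaw":0},
  {"dp":[212,238,-150],"yaw":0},
])

```text
clock: 27.05
eef_pos: [531.1, 283.2, 169.2]
tcp_rot: [-3.141, 0.0, 2.876]
contact_force: [-0.3, -0.6, -0.2]
opening: 0.126
grasp_force: 24.5
```

```bash
python3 hand.py
```

```text
[531.06275483 283.1567266  169.17994655] [-3.14129115e+00  1.16626820e-04  2.87571163e+00] 0.1255721646842603 27.05
(array([281.2, 275.9]), array([ 261,  245,   41,   66, 1099], dtype=int32))
-4 pred head bottom/top ctr, shank top [[281.0, 275.0], [281.0, 281.0], [281.0, 308.0]] head edges rows [260.1 254.5]
0 pred head bottom/top ctr, shank top [[281.0, 267.0], [281.0, 273.0], [281.0, 300.0]] head edges rows [252.3 246.9]
4 pred head bottom/top ctr, shank top [[281.0, 260.0], [281.0, 266.0], [281.0, 291.0]] head edges rows [244.4 239.2]
cups px [[283.1, 233.4], [283.1, 284.5]]
val [82, 79, 81, 52, 26, 23, 21, 27, 34, 36, 66, 68, 67, 82, 95, 92, 110, 121, 122, 112, 99, 96, 98, 98, 73, 100, 103, 99, 74, 71, 74, 72, 72, 86, 105, 104, 105, 105, 105, 102, 106, 188, 204, 199, 196] sat [2, 3, 6, 5, 4, 4, 7, 6, 2, 5, 5, 11, 5, 8, 7, 12, 12, 15, 9, 11, 11, 9, 13, 12, 46, 73, 72, 71, 55, 53, 51, 54, 53, 60, 75, 72, 73, 73, 80, 82, 63, 95, 111, 112, 113]
```

carry_out([
  {"dp":[-0.7,1.1,14],"yaw":0},
  {"dp":[-0.7,1.1,28],"yaw":0},
  {"dp":[-0.7,1.1,38],"yaw":0},
  {"dp":[-0.7,1.1,44],"yaw":0},
  {"dp":[-0.7,1.1,47],"yaw":0},
  {"dp":[-0.7,1.1,47],"yaw":0},
])

```text
clock: 27.85
eef_pos: [531.5, 285.1, 122.3]
tcp_rot: [-3.142, -0.0, 2.877]
contact_force: [0.2, -0.3, -1.0]
opening: 0.129
grasp_force: 24.5
```

carry_out([
  {"dp":[0,-0.7,1],"yaw":0},
  {"dp":[0,-0.7,2],"yaw":0},
  {"dp":[0,-0.7,2],"yaw":0},
])

```text
clock: 28.22
eef_pos: [531.4, 284.4, 120.5]
tcp_rot: [3.141, 0.0, 2.877]
contact_force: [-0.1, -0.9, -0.5]
opening: 0.122
grasp_force: 24.5
```

carry_out([
  {"dp":[0,0,0.7],"yaw":0},
  {"dp":[0,0,0.7],"yaw":0},
])

```text
clock: 28.48
eef_pos: [531.5, 284.4, 120.4]
tcp_rot: [3.141, 0.0, 2.877]
contact_force: [-1.6, -1.3, 7.3]
opening: 0.125
grasp_force: 25.1
```

On the floor of the cup (contact at z ≈ 120.4). Release and retreat.

carry_out([
  {"dp":[0,0,0],"yaw":0},
  {"dp":[0,0,0],"yaw":0},
  {"dp":[0,0,0],"yaw":0},
  {"dp":[0,0,-15],"yaw":0},
  {"dp":[0,0,-45],"yaw":0},
  {"dp":[0,0,-90],"yaw":0},
  {"dp":[0,0,-110],"yaw":0},
  {"dp":[0,0,-110],"yaw":0},
  {"dp":[0,0,-110],"yaw":0},
], fingers=-0.2)

```text
clock: 29.6
eef_pos: [530.9, 284.2, 229.0]
tcp_rot: [-3.141, -0.001, 2.877]
contact_force: [0.7, 0.2, -0.7]
opening: 0.396
grasp_force: 0.0
```

```bash
python3 - <<'E'
from h import *
s=r.sense();print(s['eef_pos'],s['contact_force'],s['clock'])
c=cal('wrist');im=r.grab_frame('wrist');cv2.imwrite('pics/w10.png',im[:,:,::-1])
for b in blobs(copper(im),100,4000): print(b)
d=np.array([.965,-.262,0]);y=np.array([.262,.965,0]);O=np.array([547.5,279.8,101])
for k in(-1,1):
    X=O+k*17.5*d;print('pred head ctr, shank top, front edge, rear of top',proj(c,[X+[0,0,6],X+[0,0,28],X+[0,0,6]-11*d,X+[0,0,28]+6*d]).round(1).tolist())
S=r.grab_frame('side');
for b in blobs(copper(S)[130:200,215:280].copy(),5,300): print('side',b[0]+[215,130],b[1][2:])
print(proj(cal('side'),[O+17.5*d+[0,0,15],O-17.5*d+[0,0,15]]).round(1).tolist())
E
```

```text
[530.86856317 284.15913907 229.0173924 ] [ 0.72330153  0.24179769 -0.7224983 ] 29.6
(array([282.2, 203.4]), array([269, 189,  27,  31, 447], dtype=int32))
(array([281.7, 247. ]), array([269, 233,  26,  32, 402], dtype=int32))
pred head ctr, shank top, front edge, rear of top [[281.6, 204.1], [281.6, 213.3], [281.6, 190.3], [281.6, 221.2]]
pred head ctr, shank top, front edge, rear of top [[281.6, 245.7], [281.6, 257.9], [281.6, 233.0], [281.6, 265.2]]
side [240.  158.3] [ 3  6 10]
side [251.4 159.7] [ 4  5 10]
[[251.2, 157.9], [240.1, 156.9]]
```

Both rivets stand in their cups at the predicted pixels, and the gripper is clear.

```bash
python3 -c "
from rig import r
print(r.sign_off())"
```

```text
the job is handed in; nothing more can be done
None
```

The job is handed in at about 30 s: the dolly stands upright and fully home in the socket with a rivet head-down in each cup, as checked by forces and pixel measurements, and no result came back.

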